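Shift the row of dye bottles to the other bench rack, same order

ROBOT

A 6-joint arm with a two-finger parallel gripper is mounted at the origin on the work surface. World frame = base frame: x ahead of the robot, y to its left, z up, the work surface at z = 0. Lengths are in m, angles in rad, forces in N, time in s.
With the tool pointing down it reaches from about 0.3 to 0.875 m from the base axis. Payload 6.4 kg.
Tool frame: the origin (TCP) lies on the centre line of the jaws, within the pads' length; the fingertips stand 11 mm ahead of it and the grasp point (between the pads) lies 8 mm behind it (ctrl.tip_reach is the z of the fingertips in the tool frame, in m); z points along the fingers, y is the line along which they close (so a half turn about z gives the same grasp; the last joint's range is limited). The gripper opens to 88 mm and grips with 3 to 60 N. Pads are 18 mm wide; open, the fingers measure 123 mm over their backs; the gripper's body (75 mm by 187 mm) begins 45 mm behind the grasp point.
Start: joints at [-1.439, 0.181, 1.607, -0, 1.354, -0.206], TCP at [0.191, -0.543, 0.25] pointing down, gripper open.
Joint ranges: [-2.99, 2.99], [-0.89, 2.07], [0.3, 2.58], [-1.14, 4.28], [0, 2.63], [-3.12, 3.12]. Speed limits (rad/s): [2.57, 2.57, 3.01, 3.14, 3.14, 3.14].

INTERFACE

Orientations are given as a unit quaternion [x, y, z, w].
In Python, from rig import ctrl, snapshot, camera_info, look_for gives the robot as it stands.
- The arm moves only by the tool play_rows, never from a script. Its argument "commands" is a list of rows, each an object of numbers: "ax", "ay", "az": the turn, a rotation vector about the tool's x, y, z in degrees; "dx", "dy", "dz": the shift along the tool's x, y, z in mm; "claw": the opening, from 0 (shut) to 1 (fully open). In form: [{"ax": .., "ay": .., "az": .., "dx": .., "dy": .., "dz": .., "claw": ..}, ...]. A call has exactly 5 rows; each row shifts and turns the commanded pose from where the row before left it, along the tool's axes as they then stand; what a row does not reach is not made up. A row lasts 1/8 s, in which the tool goes at most 62.5 mm and 10.7 degrees, less where a joint would pass 70% of its speed; a pose out of reach is approached as far as the arm can. A call with a gripper value outside its range is refused whole. The fingers move at their own pace and stop on an object; the grip force is fixed at half the most. Time passes only in rows, so rows that do not move let the fingers close, or fill a call up. It gives the time, the measured TCP pose, the force, the opening and the grip force at its end, in the units of the state.
- ctrl.sense(): the state, without advancing time (a new reading comes with each control period).
- snapshot(name): name is "scene" or "side" or "wrist"; returns the picture (480x640x3 uint8, red, green, blue); there is no depth.
- camera_info(name): a dict with "intrinsics" (3x3 intrinsics, pixels), "R" (3x3) and "t" (3): a world point X has camera coordinates R X + t. Camera axes: x right, y down, z forward; pixel columns grow to the right and rows downward; lengths in m; the calibration is good to about 2 mm. A picture is of the moment at which its call begins: read the wrist's pose just before it. camera_info takes no time and is no camera call; for the wrist camera it gives the pose at the moment of the call.
- ctrl.finish_job(): hands the job in; it is judged then, once.
Trained networks look in the newest picture that a camera, given by its name, has taken for a name from the list of things; names that differ only in an ending like _2 or _b are one class to them, and where a whole thing is asked for, a point or a joint stands for the part that bears it (a point fixed in the world has none). Each returns a list of dicts, best first, with "conf" (0 to 1); they miss things now and then, are a little off and sometimes report something else, mostly with a low value. They report only what shows in the picture. A call takes as long as a camera call. They do not tell look-alikes from the thing itself.
- look_for(camera, label): "position" ([x, y, z] in m, in world coordinates, good to about 4 mm: the middle of the surface that is visible of it).
The state is a dict: "time": time; "joint_pos": joint angles; "joint_vel": joint speeds; "tau": joint torques, N m; "position": TCP position; "orientation": TCP orientation; "ft_force": force on the tool from outside, world axes, zero at the start; "moment": the same for the moment, N m; "opening": finger opening in m; "finger_force": force on a finger pad.
Only numpy, scipy, OpenCV 4.12 (cv2) and the standard library are available. Lean on these libraries where they do the work, as an engineer would, in place of code of your own. Each camera call takes 0.05 s, during which the arm holds its last target. There are 200 camera calls.

TASK

Move the four capped leather-dye bottles from the grey-bayed rack to the empty plywood rack, one standing in each bay, in the same order from left to right as they stand now, because I reach for each shade by its place in the row. Keep the bottles upright all the way.

Things in the scene. Friction and masses are not known exactly. Their poses are not given: they have to be found in the camera images.
- bottle_black: Dye bottle with black screw cap and black band on its paper label: amber glass, 40 mm diameter, 104 mm tall, about 110 g. Origin: centre of its underside, z up. Straight body to 62 mm, shoulder to 76 mm, then the cap to grip, 30 mm diameter, 76 to 104 mm above the origin. Starts standing in a bay of the outgoing rack.
- bottle_red: Dye bottle with red screw cap and red band on its paper label: amber glass, 40 mm diameter, 104 mm tall, about 110 g. Origin: centre of its underside, z up. Straight body to 62 mm, shoulder to 76 mm, then the cap to grip, 30 mm diameter, 76 to 104 mm above the origin. Starts standing in a bay of the outgoing rack.
- bottle_yellow: Dye bottle with yellow screw cap and yellow band on its paper label: amber glass, 40 mm diameter, 104 mm tall, about 110 g. Origin: centre of its underside, z up. Straight body to 62 mm, shoulder to 76 mm, then the cap to grip, 30 mm diameter, 76 to 104 mm above the origin. Starts standing in a bay of the outgoing rack.
- bottle_blue: Dye bottle with blue screw cap and blue band on its paper label: amber glass, 40 mm diameter, 104 mm tall, about 110 g. Origin: centre of its underside, z up. Straight body to 62 mm, shoulder to 76 mm, then the cap to grip, 30 mm diameter, 76 to 104 mm above the origin. Starts standing in a bay of the outgoing rack.
- bay_black: Fixed grey bay of the outgoing rack where the black-capped bottle stands at the start; the four look alike, in a row 64 mm apart on a brown rail. Origin: centre of its underside, 10 mm above the bench; y along the row, to the robot's left, x away from the robot. 56 mm square inside; floor 4 mm (bottle stands 14 mm above the bench), sides 40, back (+x) 44, front 22 mm high.
- bay_red: Fixed grey bay of the outgoing rack where the red-capped bottle stands at the start; the four look alike, in a row 64 mm apart on a brown rail. Origin: centre of its underside, 10 mm above the bench; y along the row, to the robot's left, x away from the robot. 56 mm square inside; floor 4 mm (bottle stands 14 mm above the bench), sides 40, back (+x) 44, front 22 mm high.
- bay_yellow: Fixed grey bay of the outgoing rack where the yellow-capped bottle stands at the start; the four look alike, in a row 64 mm apart on a brown rail. Origin: centre of its underside, 10 mm above the bench; y along the row, to the robot's left, x away from the robot. 56 mm square inside; floor 4 mm (bottle stands 14 mm above the bench), sides 40, back (+x) 44, front 22 mm high.
- bay_blue: Fixed grey bay of the outgoing rack where the blue-capped bottle stands at the start; the four look alike, in a row 64 mm apart on a brown rail. Origin: centre of its underside, 10 mm above the bench; y along the row, to the robot's left, x away from the robot. 56 mm square inside; floor 4 mm (bottle stands 14 mm above the bench), sides 40, back (+x) 44, front 22 mm high.
- rack: Fixed plywood rack, empty at first. Origin: centre of its underside, on the bench; y along the row, to the robot's left, x away from the robot. Four bays centred at y = 96, 32, -32, -96 mm, x = 0, 58 mm inside; floor 10 mm above the bench; tops above the bench: partitions 50, ends 58, back (+x) 60, front 26 mm. 268 x 74 mm.
- rail: Fixed brown wooden rail of the outgoing rack, which carries the four grey bays at y = 96, 32, -32, -96 mm, x = 0. Origin: centre of its underside, on the bench; y along the row, to the robot's left, x away from the robot. 272 mm long, 80 mm deep, base 10 mm and back lip 26 mm high.
Things that resemble listed ones, but are neither listed nor needed, are in the scene too. Leave any pink look-alike of the bottle_blue alone. What is shaped like the bottle_red but purple is not meant.

How it is judged:
By the outcome, as a careful person would: the job done as asked, in the order asked, and still so for the second after the job is handed in, with the robot touching nothing.
It also fails if it takes over 112 s, if anything falls off the work surface, if the arm or the gripper's body presses on something with over 40 N, if the wrist force passes 120 N, or if a joint passes its speed limit or range.

## Working session

There is one attempt and no reset: what is moved stays moved. The work goes in short steps, Python scripts to look and compute and a tool call to move; the robot and the scene stay as the last step left them, time stands still between calls to the robot, and variables do not carry over. Pictures are saved under pics/ and viewed, at most 14 in all, crops included, and the job is handed in when it is done.

Besides the shell and the picture viewer there is one more tool, called after ">>>" as name(argument=value, ...) on one line, values as JSON. play_rows: Moves the arm, as the interface text tells. Its arguments: {"type":"object","properties":{"commands":{"type":"array"}},"required":["commands"]}

```bash
mkdir -p pics; python3 - <<'E'
from rig import *
import cv2,numpy as np
for c in("scene","side"):
    im=snapshot(c); cv2.imwrite(f"pics/{c}0.png",im[:,:,::-1])
    for n in("bottle_black","bottle_red","bottle_yellow","bottle_blue","bay_black","rack","rail"):
        print(c,n,[(round(d["conf"],2),np.round(d["position"],3).tolist()) for d in look_for(c,n)][:6])
s=ctrl.sense();print(s["time"],s["position"],s["orientation"],s["opening"],ctrl.tip_reach)
E
```

```text
scene bottle_black [(0.7, [0.572, -0.125, 0.079])]
scene bottle_red [(0.81, [0.478, -0.237, 0.076]), (0.72, [0.582, -0.192, 0.08]), (0.43, [0.574, -0.124, 0.08])]
scene bottle_yellow [(0.62, [0.578, -0.254, 0.08]), (0.56, [0.602, -0.245, 0.04])]
scene bottle_blue [(0.96, [0.582, -0.316, 0.081]), (0.91, [0.593, -0.435, 0.063])]
scene bay_black [(0.85, [0.587, -0.126, 0.04])]
scene rack [(0.88, [0.595, 0.191, 0.026]), (0.53, [0.602, -0.245, 0.042]), (0.31, [0.583, -0.192, 0.081])]
scene rail [(0.87, [0.606, -0.245, 0.018])]
side bottle_black [(0.98, [0.559, -0.1, 0.084])]
side bottle_red [(0.93, [0.462, -0.208, 0.058]), (0.75, [0.56, -0.181, 0.107])]
side bottle_yellow [(0.7, [0.554, -0.237, 0.099])]
side bottle_blue [(0.73, [0.572, -0.421, 0.084]), (0.47, [0.572, -0.308, 0.109])]
side bay_black [(0.95, [0.56, -0.09, 0.036])]
side rack [(0.7, [0.575, -0.303, 0.107]), (0.67, [0.571, 0.224, 0.026])]
side rail [(0.71, [0.577, -0.112, 0.009])]
0.8 [ 0.19056799 -0.54252565  0.24975299] [ 9.85770068e-01  1.68099291e-01 -1.53700580e-05  3.02060072e-05] 0.08830440291188063 0.011
```

View pics/scene0.png

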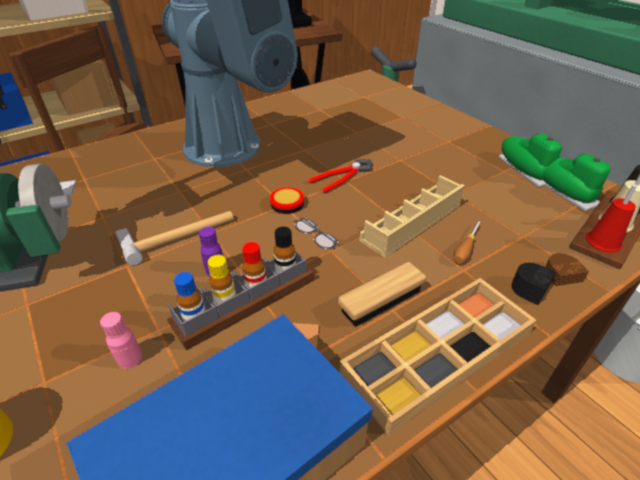

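View pics/side0.png

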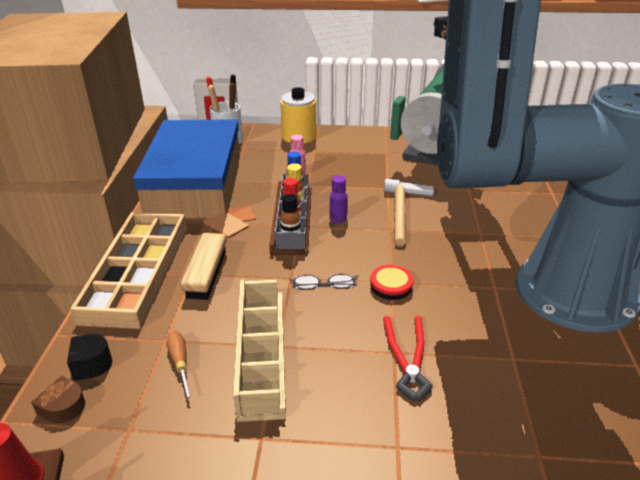

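The row runs black, red, yellow, blue from +y to -y. The purple and pink bottles are decoys and stay put. Next I'll turn the tool so it closes along world x and look from above.

>>> play_rows(commands=[{"az": -10.1,"dz": -16,"claw": 1},{"az": -10.1,"dz": -16,"claw": 1},{"az": -10.1,"dz": -16,"claw": 1},{"az": -10.1,"dz": -16,"claw": 1},{"az": -10.1,"dz": -16,"claw": 1}])

```text
schema error: expected keys ax, ay, az, dx, dy, dz, claw
```

>>> play_rows(commands=[{"az": -10.1,"claw": 1},{"az": -10.1,"claw": 1},{"dx": 35,"dy": 40,"claw": 1},{"dx": 35,"dy": 40,"claw": 1},{"dx": 35,"dy": 40,"claw": 1}])

```text
schema error: expected keys ax, ay, az, dx, dy, dz, claw
```

>>> play_rows(commands=[{"dx": 40,"dy": 40,"claw": 1},{"dx": 40,"dy": 40,"claw": 1},{"dx": 40,"dy": 40,"claw": 1},{"dx": 40,"dy": 40,"claw": 1},{"dx": 40,"dy": 40,"claw": 1}])

```text
schema error: expected keys ax, ay, az, dx, dy, dz, claw
```

```bash
cat > h.py <<'E'
from rig import *
import cv2,numpy as np,json
def shot(tag):
    ci=camera_info("wrist"); im=snapshot("wrist"); cv2.imwrite(f"pics/{tag}.png",im[:,:,::-1])
    json.dump({k:np.asarray(ci[k]).tolist() for k in("intrinsics","R","t")},open(f"pics/{tag}.json","w"))
    return im
def P(tag):
    d=json.load(open(f"pics/{tag}.json")); return np.array(d["intrinsics"])@np.c_[d["R"],d["t"]]
def tri(ps,pts):
    A=np.vstack([[p[0]*M[2]-M[0],p[1]*M[2]-M[1]] for M,p in zip(ps,pts)])
    v=np.linalg.svd(A)[2][-1]; return v[:3]/v[3]
E
python3 - <<'E'
from h import *
shot("w1")
for n in("bottle_black","bottle_red","bottle_yellow","bottle_blue","rail","rack"):
    print(n,[(round(d["conf"],2),np.round(d["position"],3).tolist()) for d in look_for("wrist",n)])
s=ctrl.sense();print(s["time"],s["position"],s["orientation"],s["joint_pos"])
E
```

```text
bottle_black []
bottle_red []
bottle_yellow []
bottle_blue []
rail []
rack []
1.15 [ 0.19056662 -0.5425115   0.24971226] [ 9.85774096e-01  1.68075674e-01  2.53118073e-06 -1.62205308e-05] [-1.43932237e+00  1.80804519e-01  1.60699928e+00  3.93803588e-06
  1.35382146e+00 -2.06281380e-01]
```

View pics/w1.png

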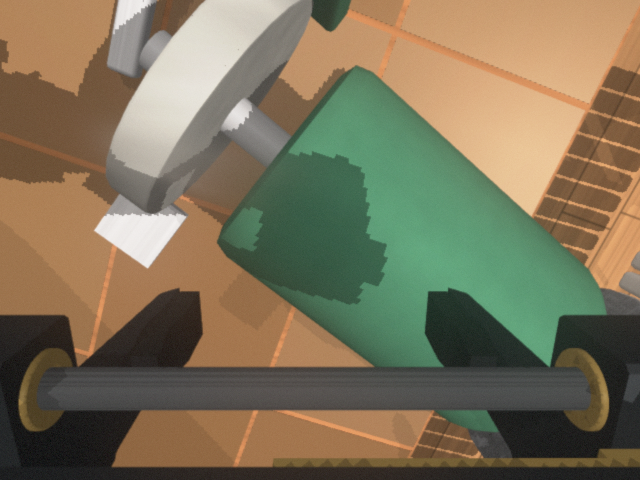

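The rows were refused because they need every key, so the arm hasn't moved. The picture shows the green grinder below the gripper, so I'll raise first.

>>> play_rows(commands=[{"ax": 0,"ay": 0,"az": -10.1,"dx": 0,"dy": 0,"dz": -20,"claw": 1},{"ax": 0,"ay": 0,"az": -10.1,"dx": 0,"dy": 0,"dz": -20,"claw": 1},{"ax": 0,"ay": 0,"az": -10.1,"dx": 0,"dy": 0,"dz": -20,"claw": 1},{"ax": 0,"ay": 0,"az": -10.1,"dx": 0,"dy": 0,"dz": -20,"claw": 1},{"ax": 0,"ay": 0,"az": -10.1,"dx": 0,"dy": 0,"dz": -20,"claw": 1}])

```text
time: 1.78
position: [0.1906, -0.5425, 0.3504]
orientation: [0.818, 0.575, 0.0, 0.0]
ft_force: [0.1, 0.0, 0.1]
opening: 0.088
finger_force: 0.0
```

>>> play_rows(commands=[{"ax": 0,"ay": 0,"az": -10.1,"dx": 0,"dy": 0,"dz": 0,"claw": 1},{"ax": 0,"ay": 0,"az": -10.1,"dx": 0,"dy": 0,"dz": 0,"claw": 1},{"ax": 0,"ay": 0,"az": 0,"dx": 35,"dy": 35,"dz": 0,"claw": 1},{"ax": 0,"ay": 0,"az": 0,"dx": 35,"dy": 40,"dz": 0,"claw": 1},{"ax": 0,"ay": 0,"az": 0,"dx": 35,"dy": 40,"dz": 0,"claw": 1}])

```text
time: 2.4
position: [0.3063, -0.4364, 0.3498]
orientation: [0.707, 0.707, 0.0, 0.0]
ft_force: [0.6, -0.1, -0.1]
opening: 0.0879
finger_force: 0.0
```

>>> play_rows(commands=[{"ax": 0,"ay": 0,"az": 0,"dx": 40,"dy": 50,"dz": 0,"claw": 1},{"ax": 0,"ay": 0,"az": 0,"dx": 40,"dy": 50,"dz": 0,"claw": 1},{"ax": 0,"ay": 0,"az": 0,"dx": 40,"dy": 50,"dz": 0,"claw": 1},{"ax": 0,"ay": 0,"az": 0,"dx": 20,"dy": 50,"dz": 0,"claw": 1},{"ax": 0,"ay": 0,"az": 0,"dx": 0,"dy": 50,"dz": 0,"claw": 1}])

```text
time: 3.02
position: [0.5537, -0.2981, 0.3504]
orientation: [0.706, 0.708, 0.0, 0.001]
ft_force: [0.7, -1.5, 1.1]
opening: 0.0882
finger_force: 0.0
```

```bash
python3 - <<'E'
from h import *
shot("w2")
for n in("bottle_black","bottle_red","bottle_yellow","bottle_blue","rail","rack"):
    print(n,[(round(d["conf"],2),np.round(d["position"],3).tolist()) for d in look_for("wrist",n)])
s=ctrl.sense();print(s["time"],s["position"],s["orientation"],s["joint_pos"])
ci=camera_info("wrist");print(-np.array(ci["R"]).T@ci["t"],ci["R"],ci["intrinsics"])
E
```

```text
bottle_black [(0.57, [0.561, -0.135, 0.076])]
bottle_red [(0.61, [0.473, -0.23, 0.102]), (0.6, [0.564, -0.189, 0.114])]
bottle_yellow []
bottle_blue [(0.9, [0.574, -0.304, 0.113]), (0.79, [0.576, -0.42, 0.07])]
rail [(0.6, [0.605, -0.214, 0.029])]
rack []
3.375 [ 0.55079142 -0.30043661  0.35008984] [ 7.07142821e-01  7.07070721e-01 -1.21494339e-04  1.08548256e-04] [-6.88104855e-01  2.35589962e-01  1.34188007e+00 -2.62944260e-04
  1.56393017e+00 -6.88001109e-01]
[ 0.55024023 -0.22705059  0.48553754] [[ 9.99999629e-01 -6.26272691e-04  5.91928132e-04]
 [-7.67327116e-04 -9.59738662e-01  2.80893419e-01]
 [ 3.92180436e-04 -2.80893769e-01 -9.59738786e-01]] [[410.16719639   0.         313.28887844]
 [  0.         410.16719639 239.69530948]
 [  0.           0.           1.        ]]
```

View pics/w2.png

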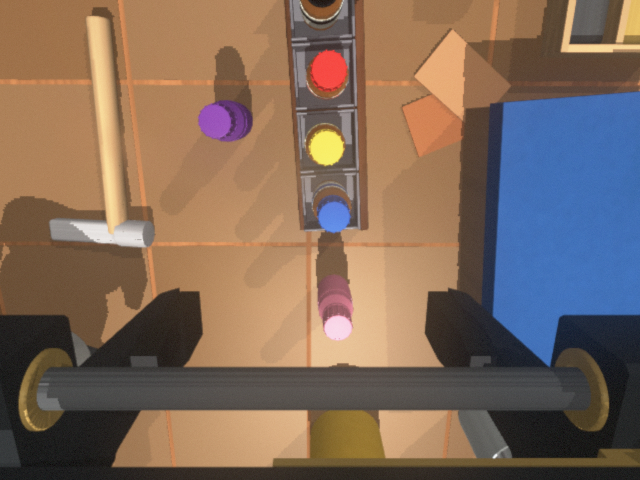

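The view shows caps at black (322,5), red (329,70), yellow (326,147) and blue (334,214). The purple and pink bottles are off the row. I'll take a second viewpoint.

>>> play_rows(commands=[{"ax": 0,"ay": 0,"az": 0,"dx": 30,"dy": 0,"dz": 0,"claw": 1},{"ax": 0,"ay": 0,"az": 0,"dx": 30,"dy": 0,"dz": 0,"claw": 1},{"ax": 0,"ay": 0,"az": 0,"dx": 30,"dy": 0,"dz": 0,"claw": 1},{"ax": 0,"ay": 0,"az": 0,"dx": 0,"dy": 0,"dz": 0,"claw": 1},{"ax": 0,"ay": 0,"az": 0,"dx": 0,"dy": 0,"dz": 0,"claw": 1}])

```text
time: 4.0
position: [0.5512, -0.211, 0.3504]
orientation: [0.707, 0.707, -0.0, 0.001]
ft_force: [0.3, -0.8, 0.0]
opening: 0.088
finger_force: 0.0
```

```bash
python3 - <<'E'
from h import *
shot("w3")
print(ctrl.sense()["position"])
pts={}
for t in("w2","w3"):
    hsv=cv2.cvtColor(cv2.imread(f"pics/{t}.png"),cv2.COLOR_BGR2HSV)
    for n,lo,hi in(("red",(0,200,200),(5,255,255)),("yel",(25,150,190),(35,255,255)),("blue",(100,200,140),(125,255,255))):
        m=cv2.inRange(hsv,np.array(lo),np.array(hi)); m[:,450:]=0;m[350:]=0
        k,_,st,ce=cv2.connectedComponentsWithStats(m); i=1+st[1:,4].argmax()
        pts[t,n]=ce[i]; print(t,n,ce[i].round(1),st[i])
for n in("red","yel","blue"): print(n,tri([P("w2"),P("w3")],[pts["w2",n],pts["w3",n]]).round(4))
E
```

```text
[ 0.55125537 -0.2112188   0.35012275]Traceback (most recent call last):
  File "<stdin>", line 9, in <module>
ValueError: attempt to get argmax of an empty sequence
```

View pics/w3.png

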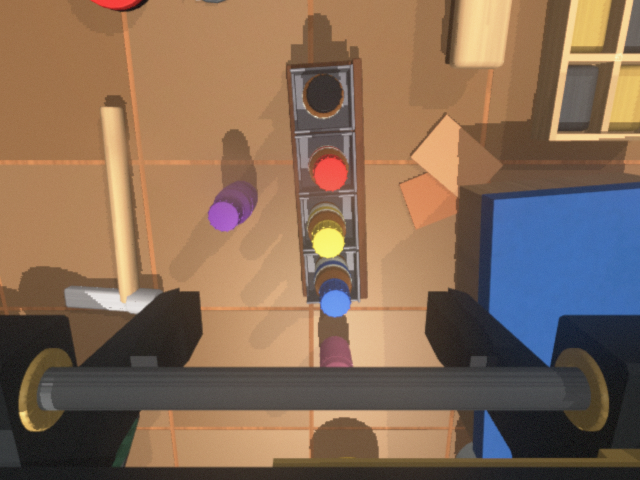

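Cap tops now show at black (323,95), red (331,173), yellow (328,242) and blue (335,300). I'll segment the discs by flood fill from these seeds.

```bash
cat >> h.py <<'E'
def blob(tag,seed,tol=14):
    im=cv2.imread(f"pics/{tag}.png"); m=np.zeros((482,642),np.uint8)
    cv2.floodFill(im,m,seed,0,(tol,)*3,(tol,)*3,4|(255<<8)|cv2.FLOODFILL_MASK_ONLY|cv2.FLOODFILL_FIXED_RANGE)
    c=max(cv2.findContours(m[1:-1,1:-1],cv2.RETR_EXTERNAL,cv2.CHAIN_APPROX_NONE)[0],key=cv2.contourArea)
    e=cv2.fitEllipse(cv2.convexHull(c)); return e
E
python3 - <<'E'
from h import *
S={"red":((329,68),(331,173)),"yel":((326,147),(328,242)),"blue":((334,214),(335,300))}
for n,(a,b) in S.items():
    ea,eb=blob("w2",a),blob("w3",b)
    print(n,np.round(ea[0]+ea[1],1),np.round(eb[0]+eb[1],1),tri([P("w2"),P("w3")],[ea[0],eb[0]]).round(4))
e=blob("w3",(323,95),10); print("black",np.round(e[0]+e[1],1))
# ray at z=.118 for black; rail front-left top edges at z
def onz(tag,p,z):
    M=P(tag); A=np.c_[M[:,:2],-np.array([*p,1])]; return np.linalg.solve(A,-(M[:,2]*z+M[:,3]))[:2]
print(onz("w3",e[0],.118).round(4))
for p in((291,70),(305,298)): print("rail front edge",onz("w3",p,.01).round(4))
E
```

```text
red [328.7  69.   33.7  36.5] [330.3 174.   31.2  31.7] [ 0.5661 -0.1843  0.1186]
yel [326.3 147.7  31.5  32.5] [328.  242.8  28.1  29.2] [ 0.5647 -0.2483  0.1186]
blue [333.8 217.   28.6  29.9] [335.1 303.4  25.1  27.6] [ 0.5724 -0.3109  0.1172]
black [322.1  87.   40.7  49.2]
[ 0.5585 -0.1114]
rail front edge [ 0.5272 -0.0865]
rail front edge [ 0.5406 -0.3538]
```

>>> play_rows(commands=[{"ax": 0,"ay": 0,"az": 0,"dx": 40,"dy": 0,"dz": 0,"claw": 1},{"ax": 0,"ay": 0,"az": 0,"dx": 50,"dy": 0,"dz": 0,"claw": 1},{"ax": 0,"ay": 0,"az": 0,"dx": 50,"dy": 0,"dz": 0,"claw": 1},{"ax": 0,"ay": 0,"az": 0,"dx": 50,"dy": 0,"dz": 0,"claw": 1},{"ax": 0,"ay": 0,"az": 0,"dx": 40,"dy": 0,"dz": 0,"claw": 1}])

```text
time: 4.68
position: [0.5515, 0.0206, 0.3498]
orientation: [0.707, 0.707, 0.0, 0.0]
ft_force: [-0.1, 0.1, -0.3]
opening: 0.0877
finger_force: 0.0
```

>>> play_rows(commands=[{"ax": 0,"ay": 0,"az": 0,"dx": 40,"dy": 0,"dz": 0,"claw": 1},{"ax": 0,"ay": 0,"az": 0,"dx": 20,"dy": 0,"dz": 0,"claw": 1},{"ax": 0,"ay": 0,"az": 0,"dx": 0,"dy": 0,"dz": 0,"claw": 1},{"ax": 0,"ay": 0,"az": 0,"dx": 0,"dy": 0,"dz": 0,"claw": 1},{"ax": 0,"ay": 0,"az": 0,"dx": 0,"dy": 0,"dz": 0,"claw": 1}])

```text
time: 5.3
position: [0.5516, 0.0786, 0.3496]
orientation: [0.707, 0.707, -0.0, 0.0]
ft_force: [-0.0, -0.3, -0.2]
opening: 0.0883
finger_force: 0.0
```

```bash
python3 - <<'E'
from h import *
shot("w4");print(look_for("wrist","rack"),ctrl.sense()["position"])
E
```

```text
[{'position': [0.5784, 0.1798, 0.0145], 'conf': 0.77}, {'position': [0.5639, -0.178, 0.1078], 'conf': 0.26}] [0.55153929 0.07893371 0.34966303]
```

View pics/w4.png

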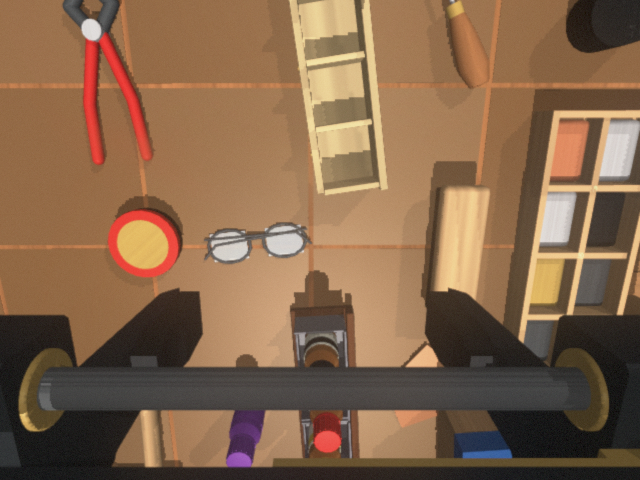

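The black-cap blob came out wrong and needs refining later. Cap tops sit at about z=0.118, as expected, and the rail is yawed roughly 3°. In this view the plywood rack's near end corners are at (318,193) and (386,187). I'll move on to see all of the rack.

>>> play_rows(commands=[{"ax": 0,"ay": 0,"az": 0,"dx": 40,"dy": 0,"dz": 0,"claw": 1},{"ax": 0,"ay": 0,"az": 0,"dx": 40,"dy": 0,"dz": 0,"claw": 1},{"ax": 0,"ay": 0,"az": 0,"dx": 20,"dy": 0,"dz": 0,"claw": 1},{"ax": 0,"ay": 0,"az": 0,"dx": 0,"dy": 0,"dz": 0,"claw": 1},{"ax": 0,"ay": 0,"az": 0,"dx": 0,"dy": 0,"dz": 0,"claw": 1}])

```text
time: 6.02
position: [0.5515, 0.1789, 0.3496]
orientation: [0.707, 0.707, -0.0, 0.0]
ft_force: [-0.1, -0.0, 0.2]
opening: 0.0883
finger_force: 0.0
```

```bash
python3 - <<'E'
from h import *
shot("w5");print(look_for("wrist","rack"),ctrl.sense()["position"])
im=cv2.imread("pics/w5.png")[0:320,240:440]
cv2.imwrite("pics/w5c.png",np.hstack([cv2.resize(im,None,fx=1.85,fy=1.85,interpolation=cv2.INTER_CUBIC),cv2.resize(cv2.imread("pics/w4.png")[0:320,240:440],None,fx=1.85,fy=1.85,interpolation=cv2.INTER_CUBIC)]))
E
```

```text
[{'position': [0.5744, 0.2238, 0.013], 'conf': 0.64}] [0.55150762 0.17876522 0.34971868]
```

View pics/w5c.png

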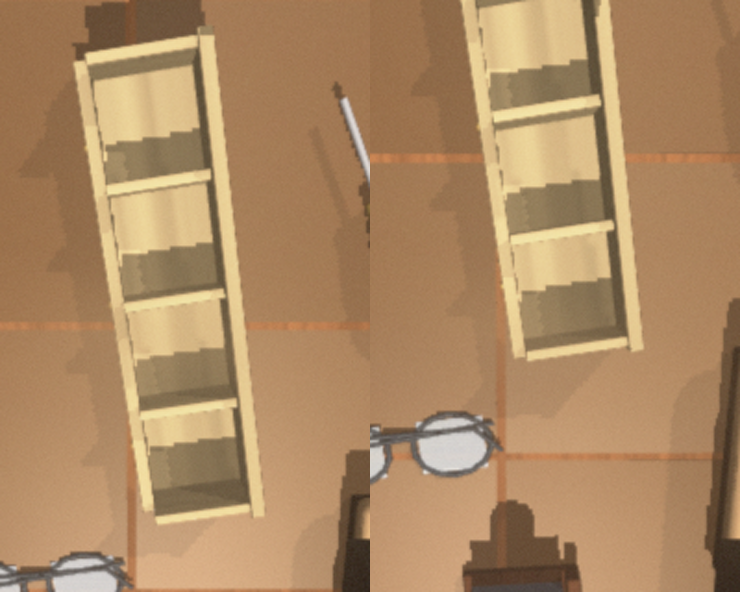

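```bash
python3 - <<'E'
from h import *
from scipy.optimize import least_squares
q5=[((215,30),(37,134,60)),((265,516),(37,-134,60)),((76,62),(-37,134,26)),((143,512),(-37,-134,26)),
((210,176),(29,64,50)),((107,190),(-29,64,50)),((223,293),(29,0,50)),((125,304),(-29,0,50)),((236,404),(29,-64,50)),((141,415),(-29,-64,50))]
q4=[((273,350),(37,-134,60)),((145,357),(-37,-134,26)),((229,103),(29,0,50)),((123,120),(-29,0,50)),((242,227),(29,-64,50)),((142,240),(-29,-64,50))]
ob=[(P("w5"),np.array(p)/1.85+[240,0],m) for p,m in q5]+[(P("w4"),np.array(p)/1.85+[240,0],m) for p,m in q4]
def f(v):
    x,y,a,z=v;r=[]
    for M,p,m in ob:
        mx,my,mz=np.array(m)/1000
        h=M@[x+np.cos(a)*mx-np.sin(a)*my,y+np.sin(a)*mx+np.cos(a)*my,mz+z,1]; r+=list(h[:2]/h[2]-p)
    return np.array(r)
s=least_squares(f,[.58,.2,.1,0],loss="soft_l1"); print(s.x.round(4)); print(f(s.x).reshape(-1,2).round(1).tolist())
x,y,a,z=s.x
for b in(96,32,-32,-96): print(b,np.round([x-np.sin(a)*b/1000,y+np.cos(a)*b/1000],4))
# two-view height checks
g=lambda p:np.array(p)/1.85+[240,0]
for p,q in(((265,516),(273,350)),((236,404),(242,227)),((223,293),(229,103))): print(tri([P("w5"),P("w4")],[g(p),g(q)]).round(4))
def onz(tag,p,z):
    M=P(tag); A=np.c_[M[:,:2],-np.array([*p,1])]; return np.linalg.solve(A,-(M[:,2]*z+M[:,3]))[:2]
print("black",onz("w3",(323,95),.118).round(4)); im=cv2.imread("pics/w3.png")
print(im[68:125:3,323].max(1).tolist(), im[95,300:350:2].max(1).tolist())
E
```

```text
[ 0.5734  0.2087  0.1426 -0.0047]
[[-0.5, -1.0], [-0.4, -0.7], [-0.2, 1.1], [-0.1, -0.8], [1.2, -0.1], [0.3, 0.9], [1.1, 0.2], [-0.3, 2.1], [0.4, -1.3], [-0.4, -0.0], [-0.4, 0.2], [-1.0, 0.8], [0.9, -0.3], [0.1, -0.4], [0.6, -0.6], [-1.0, 0.7]]
96 [0.5598 0.3037]
32 [0.5689 0.2404]
-32 [0.578 0.177]
-96 [0.5871 0.1137]
[0.6288 0.0822 0.0596]
[0.6102 0.1489 0.0493]
[0.6013 0.2128 0.0434]
black [ 0.5593 -0.1178]
[97, 63, 88, 55, 60, 58, 57, 56, 60, 61, 62, 59, 62, 59, 69, 115, 161, 124, 90] [150, 178, 120, 77, 56, 58, 61, 57, 58, 54, 58, 55, 58, 59, 60, 59, 60, 60, 57, 55, 59, 132, 128, 142, 73]
```

The rack fit is good to about 1 px. Its yaw is 8.2°, and its bays are at (.560,.304), (.569,.240), (.578,.177) and (.587,.114). Black first.

>>> play_rows(commands=[{"ax": 0,"ay": 0,"az": 0,"dx": -50,"dy": 2,"dz": 20,"claw": 1},{"ax": 0,"ay": 0,"az": 0,"dx": -62,"dy": 2,"dz": 25,"claw": 1},{"ax": 0,"ay": 0,"az": 0,"dx": -62,"dy": 2,"dz": 25,"claw": 1},{"ax": 0,"ay": 0,"az": 0,"dx": -62,"dy": 2,"dz": 25,"claw": 1},{"ax": 0,"ay": 0,"az": 0,"dx": -50,"dy": 0,"dz": 15,"claw": 1}])

```text
time: 6.75
position: [0.5583, -0.0969, 0.2436]
orientation: [0.707, 0.707, -0.0, -0.0]
ft_force: [0.6, 0.3, 0.2]
opening: 0.0881
finger_force: 0.0
```

>>> play_rows(commands=[{"ax": 0,"ay": 0,"az": 0,"dx": -11,"dy": 0,"dz": 30,"claw": 0.8},{"ax": 0,"ay": 0,"az": 0,"dx": 0,"dy": 0,"dz": 30,"claw": 0.8},{"ax": 0,"ay": 0,"az": 0,"dx": 0,"dy": 0,"dz": 30,"claw": 0.8},{"ax": 0,"ay": 0,"az": 0,"dx": 0,"dy": 0,"dz": 0,"claw": 0.8},{"ax": 0,"ay": 0,"az": 0,"dx": 0,"dy": 0,"dz": 0,"claw": 0.8}])

```text
time: 7.38
position: [0.5597, -0.1056, 0.1559]
orientation: [0.707, 0.707, 0.0, 0.001]
ft_force: [-0.2, 0.8, -0.3]
opening: 0.0704
finger_force: 0.0
```

>>> play_rows(commands=[{"ax": 0,"ay": 0,"az": 0,"dx": -12,"dy": 0,"dz": 10,"claw": 0.8},{"ax": 0,"ay": 0,"az": 0,"dx": 0,"dy": 0,"dz": 20,"claw": 0.8},{"ax": 0,"ay": 0,"az": 0,"dx": 0,"dy": 0,"dz": 20,"claw": 0.8},{"ax": 0,"ay": 0,"az": 0,"dx": 0,"dy": 0,"dz": 6,"claw": 0.8},{"ax": 0,"ay": 0,"az": 0,"dx": 0,"dy": 0,"dz": 0,"claw": 0.8}])

```text
time: 8.0
position: [0.5593, -0.1172, 0.0988]
orientation: [0.707, 0.707, -0.0, 0.0]
ft_force: [0.6, 0.9, -0.2]
opening: 0.0702
finger_force: 0.0
```

>>> play_rows(commands=[{"ax": 0,"ay": 0,"az": 0,"dx": 0,"dy": 0,"dz": 0,"claw": 0},{"ax": 0,"ay": 0,"az": 0,"dx": 0,"dy": 0,"dz": 0,"claw": 0},{"ax": 0,"ay": 0,"az": 0,"dx": 0,"dy": 0,"dz": 0,"claw": 0},{"ax": 0,"ay": 0,"az": 0,"dx": 0,"dy": 0,"dz": 0,"claw": 0},{"ax": 0,"ay": 0,"az": 0,"dx": 0,"dy": 0,"dz": 0,"claw": 0}])

```text
time: 8.62
position: [0.5593, -0.1169, 0.0988]
orientation: [0.707, 0.707, 0.0, 0.0]
ft_force: [-0.2, -0.1, 1.1]
opening: 0.0291
finger_force: 30.0
```

Gripped at 29 mm with 30 N. Lift and carry.

>>> play_rows(commands=[{"ax": 0,"ay": 0,"az": 0,"dx": 0,"dy": 0,"dz": -20,"claw": 0},{"ax": 0,"ay": 0,"az": 0,"dx": 0,"dy": 0,"dz": -40,"claw": 0},{"ax": 0,"ay": 0,"az": 0,"dx": 0,"dy": 0,"dz": -40,"claw": 0},{"ax": 0,"ay": 0,"az": 0,"dx": 20,"dy": 0,"dz": -35,"claw": 0},{"ax": 0,"ay": 0,"az": 0,"dx": 35,"dy": 0,"dz": -10,"claw": 0}])

```text
time: 9.25
position: [0.5604, -0.0625, 0.2465]
orientation: [0.707, 0.707, 0.001, 0.002]
ft_force: [0.7, 0.9, -1.4]
opening: 0.0291
finger_force: 30.0
```

>>> play_rows(commands=[{"ax": 0,"ay": 0,"az": 0,"dx": 50,"dy": 0,"dz": 0,"claw": 0},{"ax": 0,"ay": 0,"az": 0,"dx": 55,"dy": 0,"dz": 0,"claw": 0},{"ax": 0,"ay": 0,"az": 0,"dx": 55,"dy": 0,"dz": 0,"claw": 0},{"ax": 0,"ay": 0,"az": 0,"dx": 55,"dy": 0,"dz": 0,"claw": 0},{"ax": 0,"ay": 0,"az": 0,"dx": 55,"dy": 0,"dz": 0,"claw": 0}])

```text
time: 9.88
position: [0.5585, 0.2099, 0.2435]
orientation: [0.707, 0.707, -0.0, -0.0]
ft_force: [-0.1, -0.0, 0.1]
opening: 0.0292
finger_force: 30.0
```

>>> play_rows(commands=[{"ax": 0,"ay": 0,"az": 0,"dx": 45,"dy": 0,"dz": 0,"claw": 0},{"ax": 0,"ay": 0,"az": 0,"dx": 35,"dy": 0,"dz": 0,"claw": 0},{"ax": 0,"ay": 0,"az": 0,"dx": 15,"dy": 0,"dz": 0,"claw": 0},{"ax": 0,"ay": 0,"az": 0,"dx": 0,"dy": 0,"dz": 0,"claw": 0},{"ax": 0,"ay": 0,"az": 0,"dx": 0,"dy": 0,"dz": 0,"claw": 0}])

```text
time: 10.5
position: [0.559, 0.3019, 0.2435]
orientation: [0.707, 0.707, -0.0, 0.0]
ft_force: [0.3, -1.1, -1.7]
opening: 0.029
finger_force: 30.0
```

```bash
python3 - <<'E'
from h import *
shot("w6")
cv2.imwrite("pics/s6.png",snapshot("side")[:,:,::-1])
a=cv2.imread("pics/w6.png");b=cv2.imread("pics/s6.png");cv2.imwrite("pics/c6.png",cv2.resize(np.hstack([a,b]),(800,300)))
print(ctrl.sense()["position"])
E
```

```text
[0.55912116 0.30177824 0.24364793]
```

View pics/c6.png

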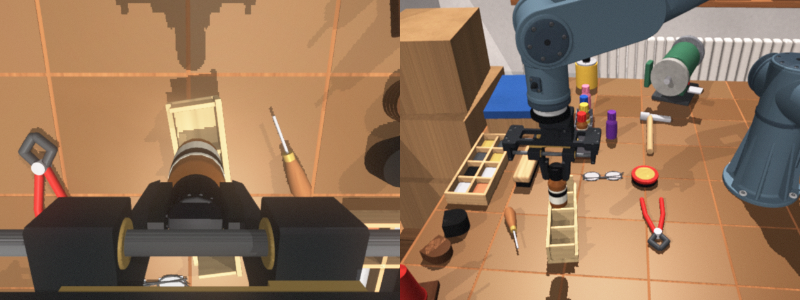

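The bottle hangs upright in the jaws over the leftmost bay. Lower it.

>>> play_rows(commands=[{"ax": 0,"ay": 0,"az": 0,"dx": 2,"dy": 1,"dz": 30,"claw": 0},{"ax": 0,"ay": 0,"az": 0,"dx": 0,"dy": 0,"dz": 40,"claw": 0},{"ax": 0,"ay": 0,"az": 0,"dx": 0,"dy": 0,"dz": 40,"claw": 0},{"ax": 0,"ay": 0,"az": 0,"dx": 0,"dy": 0,"dz": 25,"claw": 0},{"ax": 0,"ay": 0,"az": 0,"dx": 0,"dy": 0,"dz": 8,"claw": 0}])

```text
time: 11.22
position: [0.559, 0.3038, 0.0988]
orientation: [0.707, 0.707, -0.001, -0.001]
ft_force: [-0.1, 0.2, -1.3]
opening: 0.0292
finger_force: 30.0
```

>>> play_rows(commands=[{"ax": 0,"ay": 0,"az": 0,"dx": 0,"dy": 0,"dz": 2,"claw": 0},{"ax": 0,"ay": 0,"az": 0,"dx": 0,"dy": 0,"dz": 0,"claw": 0},{"ax": 0,"ay": 0,"az": 0,"dx": 0,"dy": 0,"dz": 0,"claw": 0},{"ax": 0,"ay": 0,"az": 0,"dx": 0,"dy": 0,"dz": 0,"claw": 0},{"ax": 0,"ay": 0,"az": 0,"dx": 0,"dy": 0,"dz": 0,"claw": 0}])

```text
time: 11.85
position: [0.5599, 0.3053, 0.099]
orientation: [0.707, 0.707, 0.0, 0.0]
ft_force: [-0.1, -0.5, -0.6]
opening: 0.0294
finger_force: 30.0
```

>>> play_rows(commands=[{"ax": 0,"ay": 0,"az": 0,"dx": 0,"dy": 0,"dz": 3,"claw": 0},{"ax": 0,"ay": 0,"az": 0,"dx": 0,"dy": 0,"dz": 0,"claw": 0},{"ax": 0,"ay": 0,"az": 0,"dx": 0,"dy": 0,"dz": 0,"claw": 0.8},{"ax": 0,"ay": 0,"az": 0,"dx": 0,"dy": 0,"dz": 0,"claw": 0.8},{"ax": 0,"ay": 0,"az": 0,"dx": 0,"dy": 0,"dz": 0,"claw": 0.8}])

```text
time: 12.48
position: [0.5599, 0.3052, 0.0958]
orientation: [0.707, 0.707, 0.0, 0.0]
ft_force: [0.2, 0.3, -0.0]
opening: 0.0572
finger_force: 0.0
```

>>> play_rows(commands=[{"ax": 0,"ay": 0,"az": 0,"dx": 0,"dy": 0,"dz": -20,"claw": 0.8},{"ax": 0,"ay": 0,"az": 0,"dx": 0,"dy": 0,"dz": -40,"claw": 0.8},{"ax": 0,"ay": 0,"az": 0,"dx": -50,"dy": 0,"dz": -50,"claw": 0.8},{"ax": 0,"ay": 0,"az": 0,"dx": -50,"dy": 0,"dz": -30,"claw": 0.8},{"ax": 0,"ay": 0,"az": 0,"dx": -50,"dy": 0,"dz": 0,"claw": 0.8}])

```text
time: 13.1
position: [0.562, 0.16, 0.2353]
orientation: [0.706, 0.708, 0.003, 0.003]
ft_force: [0.4, -0.3, -0.2]
opening: 0.0707
finger_force: 0.0
```

>>> play_rows(commands=[{"ax": 0,"ay": 0,"az": 0,"dx": -55,"dy": 0,"dz": 0,"claw": 0.8},{"ax": 0,"ay": 0,"az": 0,"dx": -55,"dy": 2,"dz": 0,"claw": 0.8},{"ax": 0,"ay": 0,"az": 0,"dx": -55,"dy": 2,"dz": 0,"claw": 0.8},{"ax": 0,"ay": 0,"az": 0,"dx": -55,"dy": 2,"dz": 0,"claw": 0.8},{"ax": 0,"ay": 0,"az": 0,"dx": -50,"dy": 0,"dz": 0,"claw": 0.8}])

```text
time: 13.72
position: [0.5664, -0.1111, 0.2318]
orientation: [0.707, 0.707, 0.0, 0.001]
ft_force: [-0.4, 0.7, -1.0]
opening: 0.0702
finger_force: 0.0
```

```bash
python3 - <<'E'
from h import *
shot("w7"); im=snapshot("side"); cv2.imwrite("pics/s7.png",im[:,:,::-1]); im2=snapshot("scene")
cv2.imwrite("pics/c7.png",np.hstack([im[200:440,160:460],im2[140:380,140:480]])[:,:,::-1])
print(ctrl.sense()["position"],ctrl.sense()["time"])
E
```

```text
[ 0.56635976 -0.11143044  0.23132839] 13.875
```

View pics/c7.png

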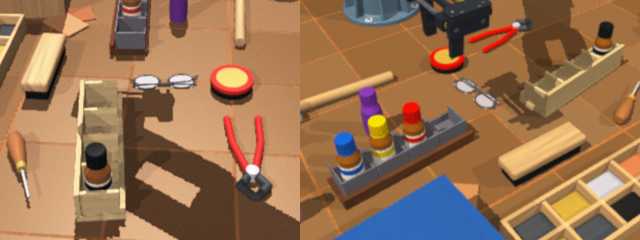

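Black stands in the leftmost plywood bay. Now red, at (.566,-.184).

>>> play_rows(commands=[{"ax": 0,"ay": 0,"az": 0,"dx": -30,"dy": 0,"dz": 0,"claw": 0.8},{"ax": 0,"ay": 0,"az": 0,"dx": -30,"dy": 0,"dz": 20,"claw": 0.8},{"ax": 0,"ay": 0,"az": 0,"dx": -13,"dy": 0,"dz": 30,"claw": 0.8},{"ax": 0,"ay": 0,"az": 0,"dx": 0,"dy": 0,"dz": 20,"claw": 0.8},{"ax": 0,"ay": 0,"az": 0,"dx": 0,"dy": 0,"dz": 0,"claw": 0.8}])

```text
time: 14.5
position: [0.5654, -0.1801, 0.1585]
orientation: [0.706, 0.708, -0.0, -0.002]
ft_force: [0.3, 0.2, 0.2]
opening: 0.0707
finger_force: 0.0
```

>>> play_rows(commands=[{"ax": 0,"ay": 0,"az": 0,"dx": -3,"dy": 0,"dz": 10,"claw": 0.8},{"ax": 0,"ay": 0,"az": 0,"dx": 0,"dy": 0,"dz": 20,"claw": 0.8},{"ax": 0,"ay": 0,"az": 0,"dx": 0,"dy": 0,"dz": 20,"claw": 0.8},{"ax": 0,"ay": 0,"az": 0,"dx": 0,"dy": 0,"dz": 10,"claw": 0.8},{"ax": 0,"ay": 0,"az": 0,"dx": 0,"dy": 0,"dz": 0,"claw": 0.8}])

```text
time: 15.12
position: [0.5655, -0.1847, 0.0984]
orientation: [0.707, 0.707, -0.0, -0.001]
ft_force: [0.4, -0.2, 0.2]
opening: 0.0705
finger_force: 0.0
```

>>> play_rows(commands=[{"ax": 0,"ay": 0,"az": 0,"dx": 0,"dy": 0,"dz": 0,"claw": 0},{"ax": 0,"ay": 0,"az": 0,"dx": 0,"dy": 0,"dz": 0,"claw": 0},{"ax": 0,"ay": 0,"az": 0,"dx": 0,"dy": 0,"dz": 0,"claw": 0},{"ax": 0,"ay": 0,"az": 0,"dx": 0,"dy": 0,"dz": 0,"claw": 0},{"ax": 0,"ay": 0,"az": 0,"dx": 0,"dy": 0,"dz": 0,"claw": 0}])

```text
time: 15.75
position: [0.5664, -0.1851, 0.1001]
orientation: [0.707, 0.707, 0.0, 0.0]
ft_force: [-0.2, -0.8, 1.9]
opening: 0.0292
finger_force: 30.0
```

>>> play_rows(commands=[{"ax": 0,"ay": 0,"az": 0,"dx": 0,"dy": 0,"dz": -20,"claw": 0},{"ax": 0,"ay": 0,"az": 0,"dx": 0,"dy": 0,"dz": -40,"claw": 0},{"ax": 0,"ay": 0,"az": 0,"dx": 0,"dy": 0,"dz": -40,"claw": 0},{"ax": 0,"ay": 0,"az": 0,"dx": 20,"dy": 0,"dz": -35,"claw": 0},{"ax": 0,"ay": 0,"az": 0,"dx": 35,"dy": 0,"dz": -10,"claw": 0}])

```text
time: 16.38
position: [0.5675, -0.1309, 0.2494]
orientation: [0.707, 0.707, 0.001, 0.003]
ft_force: [0.1, -0.3, -2.5]
opening: 0.0292
finger_force: 30.0
```

>>> play_rows(commands=[{"ax": 0,"ay": 0,"az": 0,"dx": 50,"dy": 0,"dz": 0,"claw": 0},{"ax": 0,"ay": 0,"az": 0,"dx": 55,"dy": 0,"dz": 0,"claw": 0},{"ax": 0,"ay": 0,"az": 0,"dx": 55,"dy": 0,"dz": 0,"claw": 0},{"ax": 0,"ay": 0,"az": 0,"dx": 55,"dy": 0,"dz": 0,"claw": 0},{"ax": 0,"ay": 0,"az": 0,"dx": 55,"dy": 0,"dz": 0,"claw": 0}])

```text
time: 17.0
position: [0.5658, 0.1417, 0.2463]
orientation: [0.707, 0.707, 0.001, 0.001]
ft_force: [0.2, -0.3, -1.5]
opening: 0.0288
finger_force: 30.0
```

>>> play_rows(commands=[{"ax": 0,"ay": 0,"az": 0,"dx": 50,"dy": 2,"dz": 0,"claw": 0},{"ax": 0,"ay": 0,"az": 0,"dx": 35,"dy": 0,"dz": 0,"claw": 0},{"ax": 0,"ay": 0,"az": 0,"dx": 15,"dy": 0,"dz": 0,"claw": 0},{"ax": 0,"ay": 0,"az": 0,"dx": 0,"dy": 0,"dz": 0,"claw": 0},{"ax": 0,"ay": 0,"az": 0,"dx": 0,"dy": 0,"dz": 0,"claw": 0}])

```text
time: 17.62
position: [0.5681, 0.2386, 0.245]
orientation: [0.707, 0.707, -0.0, 0.0]
ft_force: [-0.2, 0.4, -2.3]
opening: 0.0293
finger_force: 30.0
```

>>> play_rows(commands=[{"ax": 0,"ay": 0,"az": 0,"dx": 2,"dy": 1,"dz": 30,"claw": 0},{"ax": 0,"ay": 0,"az": 0,"dx": 0,"dy": 0,"dz": 40,"claw": 0},{"ax": 0,"ay": 0,"az": 0,"dx": 0,"dy": 0,"dz": 40,"claw": 0},{"ax": 0,"ay": 0,"az": 0,"dx": 0,"dy": 0,"dz": 25,"claw": 0},{"ax": 0,"ay": 0,"az": 0,"dx": 0,"dy": 0,"dz": 9,"claw": 0}])

```text
time: 18.25
position: [0.5681, 0.2402, 0.0991]
orientation: [0.707, 0.707, -0.001, -0.001]
ft_force: [0.5, -0.7, -1.6]
opening: 0.0291
finger_force: 30.0
```

>>> play_rows(commands=[{"ax": 0,"ay": 0,"az": 0,"dx": 0,"dy": 0,"dz": 4,"claw": 0},{"ax": 0,"ay": 0,"az": 0,"dx": 0,"dy": 0,"dz": 0,"claw": 0},{"ax": 0,"ay": 0,"az": 0,"dx": 0,"dy": 0,"dz": 0,"claw": 0},{"ax": 0,"ay": 0,"az": 0,"dx": 0,"dy": 0,"dz": 0,"claw": 0.8},{"ax": 0,"ay": 0,"az": 0,"dx": 0,"dy": 0,"dz": 0,"claw": 0.8}])

```text
time: 18.88
position: [0.5693, 0.2422, 0.0975]
orientation: [0.707, 0.708, 0.001, 0.0]
ft_force: [-0.0, 0.6, -0.4]
opening: 0.0472
finger_force: 0.0
```

>>> play_rows(commands=[{"ax": 0,"ay": 0,"az": 0,"dx": 0,"dy": 0,"dz": 0,"claw": 0.8},{"ax": 0,"ay": 0,"az": 0,"dx": 0,"dy": 0,"dz": -20,"claw": 0.8},{"ax": 0,"ay": 0,"az": 0,"dx": 0,"dy": 0,"dz": -40,"claw": 0.8},{"ax": 0,"ay": 0,"az": 0,"dx": -50,"dy": 0,"dz": -50,"claw": 0.8},{"ax": 0,"ay": 0,"az": 0,"dx": -55,"dy": 0,"dz": -25,"claw": 0.8}])

```text
time: 19.5
position: [0.5701, 0.1427, 0.2305]
orientation: [0.706, 0.708, 0.002, 0.002]
ft_force: [0.4, -1.1, 0.1]
opening: 0.0706
finger_force: 0.0
```

>>> play_rows(commands=[{"ax": 0,"ay": 0,"az": 0,"dx": -60,"dy": -1,"dz": 0,"claw": 0.8},{"ax": 0,"ay": 0,"az": 0,"dx": -60,"dy": -1,"dz": 0,"claw": 0.8},{"ax": 0,"ay": 0,"az": 0,"dx": -60,"dy": -1,"dz": 0,"claw": 0.8},{"ax": 0,"ay": 0,"az": 0,"dx": -60,"dy": -1,"dz": 0,"claw": 0.8},{"ax": 0,"ay": 0,"az": 0,"dx": -60,"dy": 0,"dz": 0,"claw": 0.8}])

```text
time: 20.12
position: [0.5653, -0.1593, 0.228]
orientation: [0.707, 0.707, 0.0, 0.001]
ft_force: [0.1, -0.8, -0.1]
opening: 0.0707
finger_force: 0.0
```

Next is yellow at (.5647,-.2483).

>>> play_rows(commands=[{"ax": 0,"ay": 0,"az": 0,"dx": -40,"dy": 0,"dz": 0,"claw": 0.8},{"ax": 0,"ay": 0,"az": 0,"dx": -35,"dy": 0,"dz": 20,"claw": 0.8},{"ax": 0,"ay": 0,"az": 0,"dx": -12,"dy": 0,"dz": 30,"claw": 0.8},{"ax": 0,"ay": 0,"az": 0,"dx": 0,"dy": 0,"dz": 20,"claw": 0.8},{"ax": 0,"ay": 0,"az": 0,"dx": 0,"dy": 0,"dz": 0,"claw": 0.8}])

```text
time: 20.75
position: [0.5645, -0.243, 0.1549]
orientation: [0.707, 0.708, -0.0, -0.002]
ft_force: [0.5, -0.0, -0.3]
opening: 0.0702
finger_force: 0.0
```

```bash
python3 - <<'E'
from h import *
im=snapshot("side");im2=snapshot("scene")
cv2.imwrite("pics/c8.png",np.hstack([im[140:420,160:460],im2[140:420,140:480]])[:,:,::-1])
print(ctrl.sense()["position"])
E
```

```text
[ 0.56590889 -0.24357328  0.15709833]
```

View pics/c8.png

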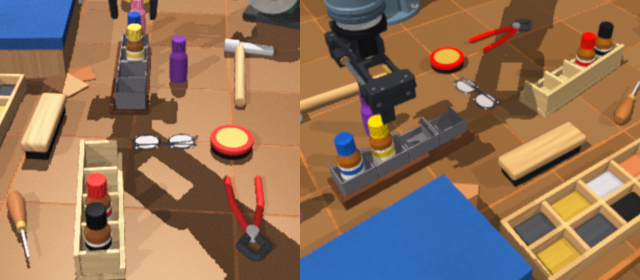

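Red stands beside black in the second bay. Grasping yellow.

>>> play_rows(commands=[{"ax": 0,"ay": 0,"az": 0,"dx": -5,"dy": -1,"dz": 10,"claw": 0.8},{"ax": 0,"ay": 0,"az": 0,"dx": 0,"dy": 0,"dz": 20,"claw": 0.8},{"ax": 0,"ay": 0,"az": 0,"dx": 0,"dy": 0,"dz": 20,"claw": 0.8},{"ax": 0,"ay": 0,"az": 0,"dx": 0,"dy": 0,"dz": 7,"claw": 0.8},{"ax": 0,"ay": 0,"az": 0,"dx": 0,"dy": 0,"dz": 0,"claw": 0.8}])

```text
time: 21.48
position: [0.5638, -0.2488, 0.0978]
orientation: [0.707, 0.707, -0.0, -0.001]
ft_force: [-0.4, 0.5, 1.3]
opening: 0.0703
finger_force: 0.0
```

>>> play_rows(commands=[{"ax": 0,"ay": 0,"az": 0,"dx": 0,"dy": 0,"dz": 0,"claw": 0},{"ax": 0,"ay": 0,"az": 0,"dx": 0,"dy": 0,"dz": 0,"claw": 0},{"ax": 0,"ay": 0,"az": 0,"dx": 0,"dy": 0,"dz": 0,"claw": 0},{"ax": 0,"ay": 0,"az": 0,"dx": 0,"dy": 0,"dz": 0,"claw": 0},{"ax": 0,"ay": 0,"az": 0,"dx": 0,"dy": 0,"dz": 0,"claw": 0}])

```text
time: 22.1
position: [0.5645, -0.2493, 0.0993]
orientation: [0.707, 0.707, 0.0, 0.0]
ft_force: [0.9, -0.1, 0.3]
opening: 0.0291
finger_force: 30.0
```

>>> play_rows(commands=[{"ax": 0,"ay": 0,"az": 0,"dx": 0,"dy": 0,"dz": -20,"claw": 0},{"ax": 0,"ay": 0,"az": 0,"dx": 0,"dy": 0,"dz": -40,"claw": 0},{"ax": 0,"ay": 0,"az": 0,"dx": 0,"dy": 0,"dz": -40,"claw": 0},{"ax": 0,"ay": 0,"az": 0,"dx": 20,"dy": 0,"dz": -35,"claw": 0},{"ax": 0,"ay": 0,"az": 0,"dx": 35,"dy": 0,"dz": -10,"claw": 0}])

```text
time: 22.72
position: [0.5655, -0.1953, 0.2487]
orientation: [0.707, 0.707, 0.001, 0.003]
ft_force: [0.7, -0.3, -0.8]
opening: 0.0296
finger_force: 30.0
```

>>> play_rows(commands=[{"ax": 0,"ay": 0,"az": 0,"dx": 50,"dy": 2,"dz": 0,"claw": 0},{"ax": 0,"ay": 0,"az": 0,"dx": 55,"dy": 2,"dz": 0,"claw": 0},{"ax": 0,"ay": 0,"az": 0,"dx": 55,"dy": 2,"dz": 0,"claw": 0},{"ax": 0,"ay": 0,"az": 0,"dx": 55,"dy": 2,"dz": 0,"claw": 0},{"ax": 0,"ay": 0,"az": 0,"dx": 55,"dy": 2,"dz": 0,"claw": 0}])

```text
time: 23.35
position: [0.574, 0.0775, 0.2456]
orientation: [0.707, 0.707, 0.001, 0.001]
ft_force: [0.7, 0.6, -1.8]
opening: 0.0291
finger_force: 30.0
```

>>> play_rows(commands=[{"ax": 0,"ay": 0,"az": 0,"dx": 50,"dy": 2,"dz": 0,"claw": 0},{"ax": 0,"ay": 0,"az": 0,"dx": 36,"dy": 2,"dz": 0,"claw": 0},{"ax": 0,"ay": 0,"az": 0,"dx": 15,"dy": 0,"dz": 0,"claw": 0},{"ax": 0,"ay": 0,"az": 0,"dx": 0,"dy": 0,"dz": 0,"claw": 0},{"ax": 0,"ay": 0,"az": 0,"dx": 0,"dy": 0,"dz": 0,"claw": 0}])

```text
time: 23.98
position: [0.578, 0.1754, 0.2442]
orientation: [0.707, 0.707, -0.0, 0.0]
ft_force: [0.5, 0.2, -0.7]
opening: 0.0292
finger_force: 30.0
```

Target TCP z is 0.096, so lower by 148.

>>> play_rows(commands=[{"ax": 0,"ay": 0,"az": 0,"dx": 1,"dy": 0,"dz": 30,"claw": 0},{"ax": 0,"ay": 0,"az": 0,"dx": 0,"dy": 0,"dz": 40,"claw": 0},{"ax": 0,"ay": 0,"az": 0,"dx": 0,"dy": 0,"dz": 40,"claw": 0},{"ax": 0,"ay": 0,"az": 0,"dx": 0,"dy": 0,"dz": 25,"claw": 0},{"ax": 0,"ay": 0,"az": 0,"dx": 0,"dy": 0,"dz": 9,"claw": 0}])

```text
time: 24.6
position: [0.577, 0.1762, 0.0983]
orientation: [0.707, 0.707, -0.001, -0.001]
ft_force: [-0.7, 0.6, -0.9]
opening: 0.0293
finger_force: 30.0
```

>>> play_rows(commands=[{"ax": 0,"ay": 0,"az": 0,"dx": 0,"dy": 0,"dz": 4,"claw": 0},{"ax": 0,"ay": 0,"az": 0,"dx": 0,"dy": 0,"dz": 0,"claw": 0},{"ax": 0,"ay": 0,"az": 0,"dx": 0,"dy": 0,"dz": 0,"claw": 0},{"ax": 0,"ay": 0,"az": 0,"dx": 0,"dy": 0,"dz": 0,"claw": 0.8},{"ax": 0,"ay": 0,"az": 0,"dx": 0,"dy": 0,"dz": 0,"claw": 0.8}])

```text
time: 25.22
position: [0.5783, 0.1779, 0.0966]
orientation: [0.707, 0.707, 0.0, 0.0]
ft_force: [0.2, -0.2, 0.3]
opening: 0.0468
finger_force: 0.0
```

>>> play_rows(commands=[{"ax": 0,"ay": 0,"az": 0,"dx": 0,"dy": 0,"dz": 0,"claw": 0.8},{"ax": 0,"ay": 0,"az": 0,"dx": 0,"dy": 0,"dz": -20,"claw": 0.8},{"ax": 0,"ay": 0,"az": 0,"dx": 0,"dy": 0,"dz": -40,"claw": 0.8},{"ax": 0,"ay": 0,"az": 0,"dx": -50,"dy": 0,"dz": -50,"claw": 0.8},{"ax": 0,"ay": 0,"az": 0,"dx": -55,"dy": 0,"dz": -25,"claw": 0.8}])

```text
time: 25.85
position: [0.5792, 0.0784, 0.2297]
orientation: [0.706, 0.708, 0.002, 0.002]
ft_force: [1.0, 0.7, -0.7]
opening: 0.0703
finger_force: 0.0
```

>>> play_rows(commands=[{"ax": 0,"ay": 0,"az": 0,"dx": -60,"dy": -1,"dz": 0,"claw": 0.8},{"ax": 0,"ay": 0,"az": 0,"dx": -60,"dy": -1,"dz": 0,"claw": 0.8},{"ax": 0,"ay": 0,"az": 0,"dx": -60,"dy": -1,"dz": 0,"claw": 0.8},{"ax": 0,"ay": 0,"az": 0,"dx": -60,"dy": -1,"dz": 0,"claw": 0.8},{"ax": 0,"ay": 0,"az": 0,"dx": -60,"dy": 0,"dz": 0,"claw": 0.8}])

```text
time: 26.48
position: [0.5743, -0.2235, 0.2272]
orientation: [0.707, 0.707, 0.0, 0.001]
ft_force: [1.0, 0.1, -0.2]
opening: 0.0706
finger_force: 0.0
```

>>> play_rows(commands=[{"ax": 0,"ay": 0,"az": 0,"dx": -40,"dy": 0,"dz": 0,"claw": 0.8},{"ax": 0,"ay": 0,"az": 0,"dx": -35,"dy": -2,"dz": 20,"claw": 0.8},{"ax": 0,"ay": 0,"az": 0,"dx": -15,"dy": 0,"dz": 30,"claw": 0.8},{"ax": 0,"ay": 0,"az": 0,"dx": 0,"dy": 0,"dz": 20,"claw": 0.8},{"ax": 0,"ay": 0,"az": 0,"dx": 0,"dy": 0,"dz": 0,"claw": 0.8}])

```text
time: 27.1
position: [0.5716, -0.31, 0.1539]
orientation: [0.707, 0.708, -0.0, -0.002]
ft_force: [-0.6, -0.2, 0.5]
opening: 0.0706
finger_force: 0.0
```

>>> play_rows(commands=[{"ax": 0,"ay": 0,"az": 0,"dx": 0,"dy": 0,"dz": 10,"claw": 0.8},{"ax": 0,"ay": 0,"az": 0,"dx": 0,"dy": 0,"dz": 15,"claw": 0.8},{"ax": 0,"ay": 0,"az": 0,"dx": 0,"dy": 0,"dz": 0,"claw": 0.8},{"ax": 0,"ay": 0,"az": 0,"dx": 0,"dy": 0,"dz": 0,"claw": 0.8},{"ax": 0,"ay": 0,"az": 0,"dx": 0,"dy": 0,"dz": 0,"claw": 0.8}])

```text
time: 27.72
position: [0.5727, -0.3116, 0.1308]
orientation: [0.707, 0.707, 0.0, 0.0]
ft_force: [-0.1, -0.5, 0.5]
opening: 0.0703
finger_force: 0.0
```

>>> play_rows(commands=[{"ax": 0,"ay": 0,"az": 0,"dx": 0,"dy": 0,"dz": 15,"claw": 0.8},{"ax": 0,"ay": 0,"az": 0,"dx": 0,"dy": 0,"dz": 16,"claw": 0.8},{"ax": 0,"ay": 0,"az": 0,"dx": 0,"dy": 0,"dz": 0,"claw": 0.8},{"ax": 0,"ay": 0,"az": 0,"dx": 0,"dy": 0,"dz": 0,"claw": 0.8},{"ax": 0,"ay": 0,"az": 0,"dx": 0,"dy": 0,"dz": 0,"claw": 0}])

```text
time: 28.35
position: [0.5727, -0.3117, 0.0997]
orientation: [0.707, 0.707, 0.0, 0.0]
ft_force: [0.1, -0.2, 0.9]
opening: 0.0627
finger_force: 0.0
```

>>> play_rows(commands=[{"ax": 0,"ay": 0,"az": 0,"dx": 0,"dy": 0,"dz": 0,"claw": 0},{"ax": 0,"ay": 0,"az": 0,"dx": 0,"dy": 0,"dz": 0,"claw": 0},{"ax": 0,"ay": 0,"az": 0,"dx": 0,"dy": 0,"dz": 0,"claw": 0},{"ax": 0,"ay": 0,"az": 0,"dx": 0,"dy": 0,"dz": 0,"claw": 0},{"ax": 0,"ay": 0,"az": 0,"dx": 0,"dy": 0,"dz": 0,"claw": 0}])

```text
time: 28.98
position: [0.5724, -0.3115, 0.0993]
orientation: [0.707, 0.707, 0.0, 0.0]
ft_force: [-0.8, 0.4, 0.0]
opening: 0.0292
finger_force: 30.0
```

>>> play_rows(commands=[{"ax": 0,"ay": 0,"az": 0,"dx": 0,"dy": 0,"dz": -20,"claw": 0},{"ax": 0,"ay": 0,"az": 0,"dx": 0,"dy": 0,"dz": -40,"claw": 0},{"ax": 0,"ay": 0,"az": 0,"dx": 0,"dy": 0,"dz": -40,"claw": 0},{"ax": 0,"ay": 0,"az": 0,"dx": 20,"dy": 0,"dz": -35,"claw": 0},{"ax": 0,"ay": 0,"az": 0,"dx": 35,"dy": 0,"dz": -10,"claw": 0}])

```text
time: 29.6
position: [0.5734, -0.2577, 0.249]
orientation: [0.707, 0.707, 0.001, 0.003]
ft_force: [1.2, -0.0, -1.1]
opening: 0.0291
finger_force: 30.0
```

>>> play_rows(commands=[{"ax": 0,"ay": 0,"az": 0,"dx": 50,"dy": 2,"dz": 0,"claw": 0},{"ax": 0,"ay": 0,"az": 0,"dx": 55,"dy": 2,"dz": 0,"claw": 0},{"ax": 0,"ay": 0,"az": 0,"dx": 55,"dy": 2,"dz": 0,"claw": 0},{"ax": 0,"ay": 0,"az": 0,"dx": 55,"dy": 2,"dz": 0,"claw": 0},{"ax": 0,"ay": 0,"az": 0,"dx": 55,"dy": 2,"dz": 0,"claw": 0}])

```text
time: 30.22
position: [0.5821, 0.0153, 0.2458]
orientation: [0.707, 0.707, 0.001, 0.001]
ft_force: [0.7, 0.0, -0.7]
opening: 0.0293
finger_force: 30.0
```

>>> play_rows(commands=[{"ax": 0,"ay": 0,"az": 0,"dx": 50,"dy": 3,"dz": 0,"claw": 0},{"ax": 0,"ay": 0,"az": 0,"dx": 36,"dy": 2,"dz": 0,"claw": 0},{"ax": 0,"ay": 0,"az": 0,"dx": 15,"dy": 0,"dz": 0,"claw": 0},{"ax": 0,"ay": 0,"az": 0,"dx": 0,"dy": 0,"dz": 0,"claw": 0},{"ax": 0,"ay": 0,"az": 0,"dx": 0,"dy": 0,"dz": 0,"claw": 0}])

```text
time: 30.85
position: [0.5871, 0.1132, 0.2444]
orientation: [0.707, 0.707, -0.0, 0.0]
ft_force: [-0.3, -1.2, -1.4]
opening: 0.0291
finger_force: 30.0
```

>>> play_rows(commands=[{"ax": 0,"ay": 0,"az": 0,"dx": 0,"dy": 0,"dz": 30,"claw": 0},{"ax": 0,"ay": 0,"az": 0,"dx": 0,"dy": 0,"dz": 40,"claw": 0},{"ax": 0,"ay": 0,"az": 0,"dx": 0,"dy": 0,"dz": 40,"claw": 0},{"ax": 0,"ay": 0,"az": 0,"dx": 0,"dy": 0,"dz": 25,"claw": 0},{"ax": 0,"ay": 0,"az": 0,"dx": 0,"dy": 0,"dz": 9,"claw": 0}])

```text
time: 31.48
position: [0.586, 0.113, 0.0984]
orientation: [0.707, 0.707, -0.001, -0.001]
ft_force: [-1.2, 0.0, -0.5]
opening: 0.0293
finger_force: 30.0
```

>>> play_rows(commands=[{"ax": 0,"ay": 0,"az": 0,"dx": 0,"dy": 0,"dz": 4,"claw": 0},{"ax": 0,"ay": 0,"az": 0,"dx": 0,"dy": 0,"dz": 0,"claw": 0},{"ax": 0,"ay": 0,"az": 0,"dx": 0,"dy": 0,"dz": 0,"claw": 0},{"ax": 0,"ay": 0,"az": 0,"dx": 0,"dy": 0,"dz": 0,"claw": 0.8},{"ax": 0,"ay": 0,"az": 0,"dx": 0,"dy": 0,"dz": 0,"claw": 0.8}])

```text
time: 32.1
position: [0.5874, 0.1147, 0.0968]
orientation: [0.707, 0.708, 0.0, 0.0]
ft_force: [-0.6, -0.2, -0.3]
opening: 0.0471
finger_force: 0.0
```

>>> play_rows(commands=[{"ax": 0,"ay": 0,"az": 0,"dx": 0,"dy": 0,"dz": 0,"claw": 0.8},{"ax": 0,"ay": 0,"az": 0,"dx": 0,"dy": 0,"dz": -20,"claw": 0.8},{"ax": 0,"ay": 0,"az": 0,"dx": 0,"dy": 0,"dz": -40,"claw": 0.8},{"ax": 0,"ay": 0,"az": 0,"dx": -50,"dy": 0,"dz": -50,"claw": 0.8},{"ax": 0,"ay": 0,"az": 0,"dx": -50,"dy": 0,"dz": -25,"claw": 0.8}])

```text
time: 32.72
position: [0.5883, 0.0199, 0.2299]
orientation: [0.706, 0.708, 0.002, 0.002]
ft_force: [0.7, -0.1, 0.0]
opening: 0.0706
finger_force: 0.0
```

>>> play_rows(commands=[{"ax": 0,"ay": 0,"az": 0,"dx": -50,"dy": 0,"dz": 0,"claw": 0.8},{"ax": 0,"ay": 0,"az": 0,"dx": -50,"dy": 0,"dz": 0,"claw": 0.8},{"ax": 0,"ay": 0,"az": 0,"dx": -50,"dy": 0,"dz": -20,"claw": 0.8},{"ax": 0,"ay": 0,"az": 0,"dx": -20,"dy": 0,"dz": 0,"claw": 0.8},{"ax": 0,"ay": 0,"az": 0,"dx": 0,"dy": 0,"dz": 0,"claw": 0.8}])

```text
time: 33.35
position: [0.5871, -0.1503, 0.2458]
orientation: [0.707, 0.707, 0.0, 0.0]
ft_force: [0.3, 0.8, 0.1]
opening: 0.0703
finger_force: 0.0
```

```bash
python3 - <<'E'
from h import *
im=snapshot("side");im2=snapshot("scene")
cv2.imwrite("pics/c9.png",np.hstack([im[140:440,160:460],im2[120:420,140:480]])[:,:,::-1])
print(ctrl.sense()["position"])
E
```

```text
[ 0.58691779 -0.14815919  0.24494964]
```

View pics/c9.png

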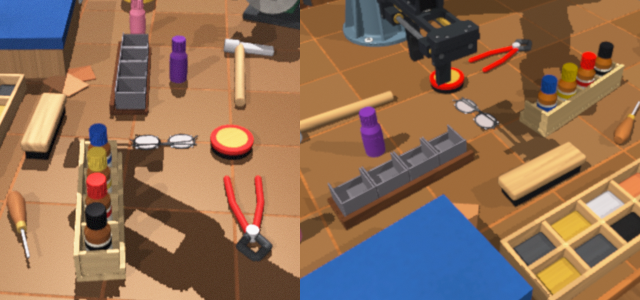

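All four bottles stand upright in order in the plywood rack. The decoys are untouched and the gripper is clear, so I'm handing in.

```bash
python3 -c "
from rig import ctrl
print(ctrl.finish_job())"
```

```text
the job is handed in; nothing more can be done
None
```

The four dye bottles now stand upright in the plywood rack in their original order, black, red, yellow, blue from the robot's left; the purple and pink look-alikes were left alone, and the job was handed in at about 33 s.

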